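Bar the piston pump over its dead centre

TASK

Two small pumps stand on the table. On the piston pump, the one with the larger flywheel and a finned cylinder at its side, turn the flywheel clockwise (seen from above) by its upright crank handle: the resistance builds and then gives way as the handle goes by the cylinder. Stop there, with the handle about 20 degrees past the middle of the cylinder, without swinging it far past, and let go; leave the small pump's flywheel as it is.

Things in the scene. Friction and masses are not known exactly. Their poses are not given: they have to be found in the camera images.
- piston_pump: The larger pump, fixed: grey drum 92 mm across on a plate 110 x 96 mm, with a level finned cylinder whose grey head ends 115 mm from the flywheel's upright axis (barbs on it 64 mm high). Origin: on the table, on that axis; +x along the cylinder, +z up. A fixed pointer, 72 mm high, stands over the cylinder 58 to 71 mm from the axis. The flywheel is 110 mm across, its top 66 mm above the table.
- flywheel (a joint): Flywheel angle, rad: 0 with the crank handle over the pump's +x (dead centre), growing clockwise from above; at q the handle lies at angle -q about z from +x. Starts at -1.3 to -0.8; stops at -1.75 and 1.3. It stays where left: friction 0.20 N m; the pressure hump adds up to 0.15 N m, most near -0.63, none at 0, and helps on beyond (at most 9 N to push at the handle).
- crank_grip (a point): Point to grip on the centre line of the piston pump's crank handle, 95 mm above the table. The handle is an upright black round sleeve 17 mm across, free to spin on its pin, 42 mm from the flywheel's axis, reaching from 72 to 113 mm above the table. The flat crank arm below it (top 70 mm above the table) runs to the hub, whose cap ends 76 mm above the table.
- small_crank_grip (a point): The same point, 95 mm above the table, on the crank handle (15 mm across, 27 mm from its axis) of the other, smaller pump, which has a flywheel 76 mm across and no cylinder. To be left alone.

How it is judged:
At the end, for the whole second after the job is handed in: The piston pump's flywheel is at rest with its crank handle 5 to 35 degrees (0.087 to 0.611 rad) clockwise past dead centre (value of joint flywheel between 0.087 and 0.611 rad and velocity of joint flywheel between -0.05 and 0.05 rad/s); the robot touches nothing.
It fails at once if the piston pump's handle is swung far past, more than 52 degrees (0.9 rad) beyond dead centre (value of joint flywheel above 0.9 rad).
It fails at once if the small pump's crank handle is moved by more than 8 mm (distance of small_crank_grip from where it was at the start of the episode above 0.008 m).
It also fails if it takes over 29 s, if anything falls off the work surface, if the arm or the gripper's body presses on something with over 40 N, if the wrist force passes 120 N, or if a joint passes its speed limit or range.

ROBOT

A 7-joint arm with a two-finger parallel gripper is mounted at the origin on the work surface; the furniture and walls round the work are solid. World frame = base frame: x ahead of the robot, y to its left, z up, the work surface at z = 0. Lengths are in m, angles in rad, forces in N, time in s.
With the tool pointing down it reaches from about 0.4 to 0.9 m from the base axis. Payload 5.5 kg.
Tool frame: the origin (TCP) lies midway between the tips of the shut fingers; the grasp point (between the pads) lies 19 mm behind it (manip.grip_depth is the distance from the TCP to the grasp point, in m); z points along the fingers, y is the line along which they close (so a half turn about z gives the same grasp; the last joint's range is limited). The gripper opens to 92 mm and grips with 3 to 60 N. Pads are 19 mm wide; open, the fingers measure 130 mm over their backs; the gripper's body (75 mm by 190 mm) begins 47 mm behind the grasp point.
Start: joints at [-0.941, 0.501, -0.427, 1.55, 0.221, 1.138, -0.21], TCP at [0.233, 0.607, 0.227] pointing down, gripper open.
Joint ranges: [-2.88, 2.88], [-0.31, 2.03], [-1.54, 1.56], [0.2, 2.42], [-1.41, 4.55], [0.19, 2.02], [-2.57, 2.57]. Speed limits (rad/s): [2.57, 2.57, 3.14, 3.14, 3.14, 3.14, 3.14].

INTERFACE

Orientations are given as a unit quaternion [x, y, z, w].
In Python, from bench import manip, effector, viewer gives the robot as it stands. Calls block until the motion is done:
- manip.move_pose(position, orientation): joint-space move of the TCP to a pose.
- manip.servo_line(position, ori=None, vel=0.15): straight line of the TCP; ori=None keeps the orientation; vel is the mean speed in m/s.
- manip.movej(angles): joint-space move.
- effector.open_jaws() and effector.close(f_grip=None): open the fingers fully, or close them until they stop; f_grip is the grip in N (None keeps the last).
- manip.sleep(seconds).
- manip.solve_ik(position, orientation): joint angles nearest the present ones, or None.
- viewer.get_image(name): name is "side" or "top"; returns the picture (384x512x3 uint8, red, green, blue); there is no depth.
- viewer.get_calibration(name): a dict with "vfov" (degrees; the focal length in pixels is half the picture's height over the tangent of half this angle, whatever the lens; pixels are square), "cx", "cy" (the principal point, pixels), "eye" and "attitude" of the camera in the world. Camera axes: x right, y down, z forward; pixel columns grow to the right and rows downward; lengths in m; the calibration is good to about 2 mm. A picture is of the moment at which its call begins. get_calibration takes no time and is no camera call.
A pose or a line that the arm cannot do raises manip.PlanningError and nothing moves.
- manip.hand_in(): hands the job in; it is judged then, once.
Readings, each from a call of its own:
- manip.current_clock(): time.
- manip.current_q(): joint angles.
- manip.current_joint_velocities(): joint speeds.
- manip.current_tau(): joint torques, N m.
- manip.current_tool_pos(): TCP position.
- manip.current_tcp_rot(): TCP orientation.
- manip.current_force(): force on the tool from outside, world axes, zero at the start.
- manip.current_wrist_torque(): the same for the moment, N m.
- manip.current_finger_gap(): finger opening in m.
- manip.current_gripper_force(): force on a finger pad.
Only numpy, scipy, OpenCV 4.12 (cv2) and the standard library are available. Lean on these libraries where they do the work, as an engineer would, in place of code of your own. Each camera call takes 0.05 s, during which the arm holds its last target. There are 200 camera calls.

## Working session

There is one attempt and no reset: what is moved stays moved. The work goes in short steps, each a Python script; the robot and the scene stay as the last script left them, time stands still between calls to the robot, and variables do not carry over. Pictures are saved under pics/ and viewed, at most 10 in all, crops included, and the job is handed in when it is done.

```bash
mkdir -p pics; ls
python3 - <<'E'
from bench import manip, effector, viewer
import cv2
for n in("top","side"):
    cv2.imwrite(f"pics/{n}0.png",cv2.cvtColor(viewer.get_image(n),cv2.COLOR_RGB2BGR)); print(viewer.get_calibration(n))
print(manip.current_clock(),manip.current_tcp_rot())
E
```

```text
pics
{'vfov': 45.95228149686476, 'cx': 264.9655928035069, 'cy': 187.3015402861933, 'eye': array([0.37283668, 0.29438251, 0.92342095]), 'attitude': array([-0.69180489,  0.71494028, -0.07407476,  0.06913262])}
{'vfov': 42.743345423549385, 'cx': 256.29820756360556, 'cy': 197.06734626033892, 'eye': array([-0.13962627,  0.36023528,  0.58844003]), 'attitude': array([-0.6149435 ,  0.64858203, -0.33152602,  0.30211975])}
0.1 [ 1.82350992e-01  9.83233110e-01 -8.51842538e-04 -2.06082179e-04]
```

View pics/top0.png

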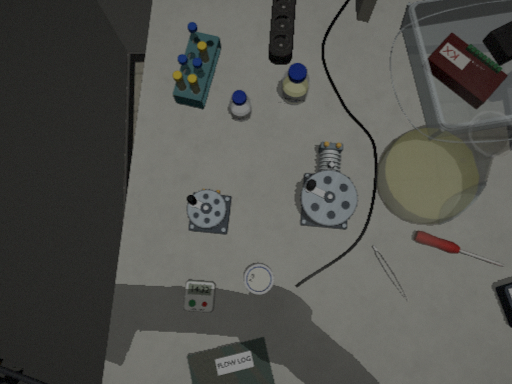

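View pics/side0.png

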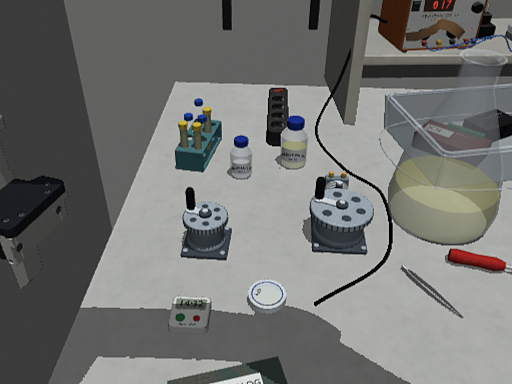

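The top view shows the piston pump's hub at about (330,196), its black handle at (311,185) and the cylinder going up to (331,145). The small pump is at (206,208) and a flask stands at right, near (430,175). The side view shows the same handle at (320,188). Next I zoom in and measure.

```bash
cat > h.py <<'E'
import numpy as np, cv2
from scipy.spatial.transform import Rotation as R
from bench import manip, effector, viewer
def ray(n,u,v):
    c=viewer.get_calibration(n); f=192/np.tan(np.radians(c['vfov']/2))
    d=R.from_quat(c['attitude']).apply([(u-c['cx'])/f,(v-c['cy'])/f,1]); return np.array(c['eye']),d/np.linalg.norm(d)
def onz(n,u,v,z):
    e,d=ray(n,u,v); return e+d*(z-e[2])/d[2]
def proj(n,p):
    c=viewer.get_calibration(n); f=192/np.tan(np.radians(c['vfov']/2))
    q=R.from_quat(c['attitude']).inv().apply(np.array(p)-c['eye']); return q[0]/q[2]*f+c['cx'],q[1]/q[2]*f+c['cy']
E
python3 - <<'E'
from h import *
t=cv2.imread("pics/top0.png"); s=cv2.imread("pics/side0.png")
a=cv2.resize(t[130:240,285:385],None,fx=4,fy=4,interpolation=cv2.INTER_CUBIC)
b=cv2.resize(s[165:265,295:395],None,fx=4,fy=4.4,interpolation=cv2.INTER_CUBIC)
cv2.imwrite("pics/z0.png",np.hstack([a,b]))
for n,im,(x0,y0,x1,y1) in(("top",t,(295,170,335,205)),("side",s,(305,170,340,205))):
    m=(im.max(2)<45).astype(np.uint8)[y0:y1,x0:x1]
    k,l,st,c=cv2.connectedComponentsWithStats(m)
    for i in range(1,k):
        if st[i,4]>15: print(n,st[i]+[x0,y0,0,0,0],c[i]+[x0,y0])
for nm,u,v,z in(("hub",330,196,.076),("handle",311,185,.1),("head",331,145,.05),("small",206,208,.07),("flask",430,175,.05)): print(nm,onz("top",u,v,z).round(4))
E
```

```text
top [306 180  10  11  75] [310.57333333 184.66666667]
side [315 177  11  22 189] [319.94179894 187.4021164 ]
hub [0.5261 0.1623 0.076 ]
handle [0.5437 0.2001 0.1   ]
head [0.6348 0.1498 0.05  ]
small [0.5117 0.3991 0.07  ]
flask [ 0.5666 -0.0427  0.05  ]
```

View pics/z0.png

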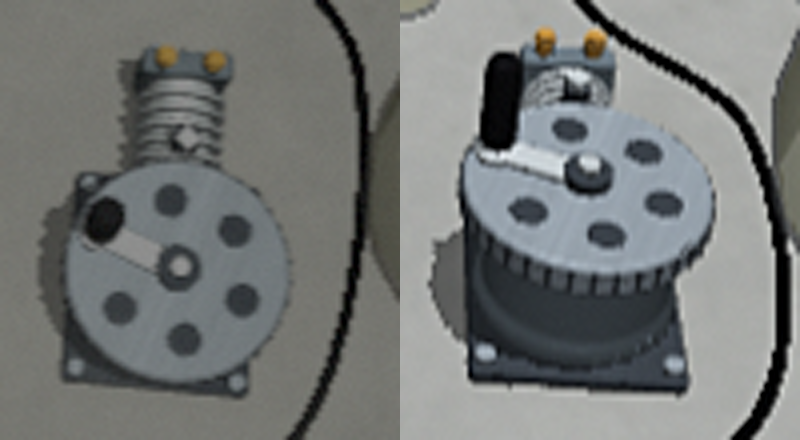

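The crop shows the hub cap at top-view pixel (330,196.4) and side-view pixel (342,202.5). The barbs are at (327,144) and (338.8,145.5) in the top view, and the handle points up and left of the hub, before the cylinder.

Run:
```python
from h import *
def tri(a,b):
    (e1,d1),(e2,d2)=ray("top",*a),ray("side",*b)
    k=np.linalg.lstsq(np.c_[d1,-d2],e2-e1,rcond=None)[0]; p,q=e1+k[0]*d1,e2+k[1]*d2
    return (p+q)/2,np.linalg.norm(p-q)
H=tri((310.57,184.67),(319.94,187.4)); C=tri((330,196.4),(342,202.3))
print("handle",H,"hub",C,"r",np.linalg.norm((H[0]-C[0])[:2]))
print("z-planes", onz("top",310.57,184.67,.0945),onz("side",319.94,187.4,.0925),onz("top",330,196.4,.076),onz("side",342,202.3,.076))
# side barbs crop (545,40),(595,42)
b=[tri((327,144),(331.2,174)),tri((338.8,145.5),(343.8,174.5))]
print(b); B=(onz("top",327,144,.062)+onz("top",338.8,145.5,.062))/2
# flywheel disc outline in the top view
t=cv2.imread("pics/top0.png")
for n,c in(("hub",C[0]),("top",onz("top",330,196.4,.076))):
    d=B-c; h=H[0]-c; f=np.arctan2(d[1],d[0]); print(n,"phi",f,"q",f-np.arctan2(h[1],h[0]),np.linalg.norm(d[:2]))
for p in ([.7,.06],[.62,.06],[.57,.06]): pass
q=R.from_matrix(np.c_[[-.54,-.84,0],[.84,-.54,0],[0,0,-1]]).as_quat()
for s in(1,-1):
    a=np.array([.84,-.54,0])*s; a/=np.linalg.norm(a); z=np.array([0,0,-1.]); qq=R.from_matrix(np.c_[np.cross(a,z),a,z]).as_quat()
    print(s,manip.solve_ik([.545,.2,.2],qq),manip.solve_ik([.565,.143,.081],qq))
```

```text
handle (array([0.54552993, 0.19987746, 0.09405578]), np.float64(0.0005718978563786869)) hub (array([0.52542909, 0.16245274, 0.07564667]), np.float64(0.0003217952238673249)) r 0.042481215892201926
z-planes [0.54548333 0.20021102 0.0945    ] [0.54766527 0.19908431 0.0925    ] [0.52533668 0.16234834 0.076     ] [0.5249789  0.16275262 0.076     ]
[(array([0.63363821, 0.15972748, 0.06165179]), np.float64(0.0004780400427451213)), (array([0.62942349, 0.13645165, 0.06274653]), np.float64(8.668927016966158e-05))]
hub phi -0.13577887093102264 q -1.2136894914654277 0.10713104814285423
top phi -0.13469740646608497 q -1.2118567959656281 0.10720854018714407Traceback (most recent call last):
  File "<stdin>", line 17, in <module>
  File "scipy/spatial/transform/_rotation.pyx", line 1143, in scipy.spatial.transform._rotation.Rotation.from_matrix
ValueError: Non-positive determinant (left-handed or null coordinate frame) in rotation matrix 0: [[-0.54  0.84  0.  ]
 [-0.84 -0.54  0.  ]
 [ 0.    0.   -1.  ]].
```

The triangulated handle-to-hub radius is 42.5 mm against 42 mm given, so the measurement is sound. The start angle is q of about -1.21. Now I approach and grasp.

```bash
cat >> h.py <<'E'
C=np.array([.5254,.1624]); PHI=-.138; H0=np.array([.5455,.1999])
Z=.079
def down(ang):
    a=np.array([np.cos(ang),np.sin(ang),0]); z=np.array([0,0,-1.]); return R.from_matrix(np.c_[np.cross(a,z),a,z]).as_quat()
def hpos(q,r=.042): return C+r*np.array([np.cos(PHI-q),np.sin(PHI-q)])
E
python3 - <<'E'
from h import *
best=None
for ang in(-.65,-.65+np.pi):
    q=down(ang); s=[manip.solve_ik([*p,z],q) for p,z in((H0,.2),(H0,Z),(hpos(.35),Z))]
    print(ang,[None if x is None else np.round(x,2) for x in s])
    if all(x is not None for x in s):
        c=np.abs(s[0]-manip.current_q()).max()
        if best is None or c<best[0]: best=(c,ang)
print(best); ang=best[1]
manip.move_pose([*H0,.2],down(ang)); print(manip.current_clock(),manip.current_tool_pos())
manip.servo_line([*H0,Z],vel=.1); print(manip.current_clock(),manip.current_tool_pos(),manip.current_force())
for n in("top","side"): cv2.imwrite(f"pics/{n}1.png",cv2.cvtColor(viewer.get_image(n),cv2.COLOR_RGB2BGR))
a=[cv2.imread(f"pics/{n}1.png")[110:290,220:420] for n in("top","side")]
cv2.imwrite("pics/a1.png",cv2.resize(np.hstack(a),None,fx=2,fy=2))
E
```

```text
-0.65 [array([-0.43,  0.37,  0.04,  1.77, -0.02,  1.  , -1.03]), array([-0.44,  0.53,  0.05,  1.85, -0.04,  0.76, -1.02]), array([-0.36,  0.53,  0.08,  1.85, -0.06,  0.76, -0.9 ])]
2.491592653589793 [array([ 0.  ,  0.42, -0.51,  1.75,  0.23,  1.03,  1.9 ]), array([-0.  ,  0.59, -0.51,  1.84,  0.38,  0.82,  1.78]), array([ 0.08,  0.58, -0.48,  1.84,  0.36,  0.81,  1.9 ])]
(np.float64(0.8236852031959684), -0.65)
1.9583 [0.54494177 0.20180352 0.19999342]
3.3167 [0.54612216 0.2001169  0.07972682] [-0.17971979  0.19630689  0.24083721]
```

View pics/a1.png

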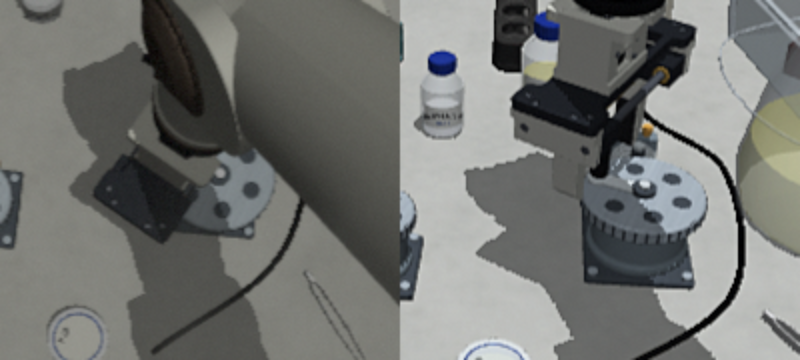

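The side half of the picture shows the handle at about (603,160), standing between the open fingers. The flask is clear on the right and there is no contact force. I close and swing along the arc in steps, watching the force.

Run:
```python
from h import *
effector.close(30); p=manip.current_tool_pos(); print("gap",manip.current_finger_gap(),manip.current_gripper_force(),p,manip.current_force(),manip.current_clock())
d=p[:2]-C; q0=PHI-np.arctan2(d[1],d[0]); print("q0",q0,np.linalg.norm(d))
for q in np.linspace(q0,.35,10)[1:]:
    manip.servo_line([*hpos(q),Z],vel=.04)
    p=manip.current_tool_pos(); d=p[:2]-C; f=manip.current_force()
    print(round(q,2),"act",round(PHI-np.arctan2(d[1],d[0]),3),np.linalg.norm(d).round(4),f.round(1),round(manip.current_finger_gap(),4),round(manip.current_clock(),2))
    if np.linalg.norm(f)>50 or manip.current_finger_gap()<.013: print("STOP");break
cv2.imwrite("pics/s2.png",cv2.cvtColor(cv2.resize(viewer.get_image("side")[130:290,260:420],None,fx=3,fy=3),cv2.COLOR_RGB2BGR))
```

```text
gap 0.016342682778150056 29.9987733821915 [0.54605435 0.19956488 0.07904381] [ 2.25405578 -1.38862685 -2.48287727] 4.575
q0 -1.201549912984969 0.04251859270125071
-1.03 act -1.07 0.0427 [-3.2  4.   2.1] 0.0163 4.92
-0.86 act -0.897 0.0429 [-1.7  5.2  0.4] 0.0165 5.26
-0.68 act -0.738 0.0431 [-1.2  6.8 -0.9] 0.0161 5.59
-0.51 act -0.575 0.0433 [-0.6  7.2 -1.4] 0.016 5.92
-0.34 act -0.4 0.0434 [ 1.7  7.2 -4.1] 0.0161 6.26
-0.17 act -0.213 0.0435 [ 3.5  6.  -5.1] 0.0162 6.59
0.01 act -0.015 0.0436 [ 3.5  4.5 -4.9] 0.0163 6.92
0.18 act 0.183 0.0436 [ 5.4 -0.1 -4.2] 0.0165 7.26
0.35 act 0.376 0.0435 [ 4.8 -2.3 -2.9] 0.016 7.59
```

View pics/s2.png

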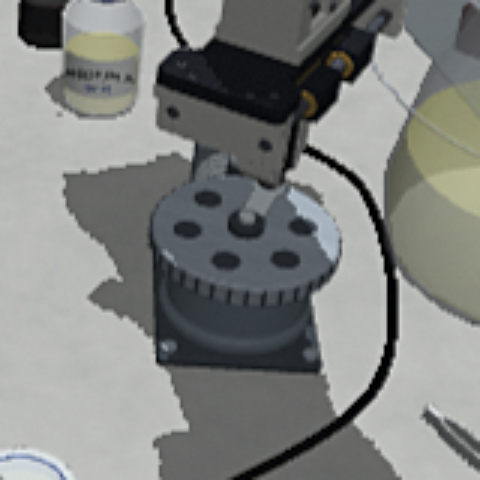

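The crank arm now points up and right from the hub at (248,220), past the cylinder head at about (210,165), with the handle still held. I release, lift and check.

Run:
```python
from h import *
manip.sleep(.3); effector.open_jaws(); print(manip.current_finger_gap(),manip.current_force())
p=manip.current_tool_pos(); manip.servo_line([p[0],p[1],.2],vel=.12)
manip.move_pose([.4,.42,.25],manip.current_tcp_rot()); print(manip.current_clock(),manip.current_force())
for n in("top","side"): cv2.imwrite(f"pics/{n}3.png",cv2.cvtColor(viewer.get_image(n),cv2.COLOR_RGB2BGR))
a=[cv2.imread(f"pics/{n}3.png")[120:270,170:370] for n in("top","side")]
cv2.imwrite("pics/a3.png",cv2.resize(np.hstack(a),None,fx=2,fy=2))
for n,(x0,y0,x1,y1) in(("top",(300,160,360,205)),("side",(305,160,380,210))):
    m=(cv2.imread(f"pics/{n}3.png").max(2)<45).astype(np.uint8)[y0:y1,x0:x1]
    k,l,st,c=cv2.connectedComponentsWithStats(m)
    for i in range(1,k):
        if st[i,4]>15:
            u=c[i]+[x0,y0]; P=onz(n,*u,.0935); d=P[:2]-C; print(n,st[i],u,np.linalg.norm(d),"q",PHI-np.arctan2(d[1],d[0]))
```

```text
0.0919433494147954 [-0.19373346  0.30301084 -0.03885828]
11.6 [ 0.20962705 -0.85933276 -0.10321361]
top [36 10 11 11 87] [340.7816092  174.85057471] 0.042431829098399376 q 0.35795744150221637
side [ 29   0  46  33 274] [353.08029197 179.86861314] 0.04896250921509505 q 0.42212877668315074
```

View pics/a3.png

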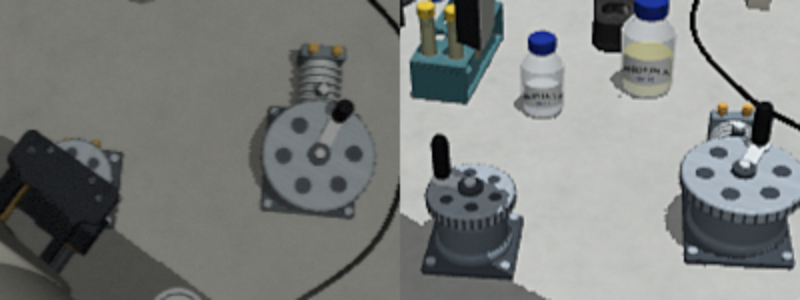

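The handle is past the cylinder, at top-view pixel (340.8,174.9), which gives q of about 0.36 rad. The small pump's crank looks the same as before, and the gripper touches nothing.

```bash
python3 -c "
from bench import manip
manip.sleep(.3); print(manip.hand_in(), manip.current_clock())"
```

```text
the job is handed in; nothing more can be done
the job is handed in; nothing more can be done
```

The job is handed in: by the last camera image the piston pump's handle stands about 20° (0.36 rad) past the middle of the cylinder, released and with the gripper clear, and the small pump looks untouched.

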